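# Put the handheld meter back on its sloped bench stand

### The arm

A 7-joint arm with a two-finger parallel gripper is mounted at the origin on the work surface. World frame = base frame: x ahead of the robot, y to its left, z up, the work surface at z = 0. Lengths are in m, angles in rad, forces in N, time in s.
With the tool pointing down it reaches from about 0.425 to 0.875 m from the base axis. Payload 4.7 kg.
Tool frame: the origin (TCP) lies midway between the tips of the shut fingers; the grasp point (between the pads) lies ctrl.hold_point_z behind it (ctrl.hold_point_z is the distance from the TCP to the grasp point, in m); z points along the fingers, y is the direction in which the jaws open and shut (so a half turn about z gives the same grasp; the last joint's range is limited). The gripper opens to 87 mm and grips with 3 to 60 N. Pads are 19 mm wide; open, the fingers measure 117 mm over their backs; the gripper's body (75 mm by 190 mm) begins 51 mm behind the grasp point.
Start: joints at [-1.307, 0.321, -0.07, 1.45, 0.023, 1.371, -0.057], TCP at [0.161, 0.63, 0.223] pointing down, gripper open.
Joint ranges: [-2.86, 2.86], [-0.3, 2.09], [-1.38, 1.24], [0.06, 2.45], [-1.56, 4.7], [0.09, 2.05], [-2.69, 2.69]. Speed limits (rad/s): [2.57, 2.57, 3.14, 3.14, 3.14, 3.14, 3.14].

### API

Orientations are given as [roll, pitch, yaw] about the fixed x, y, z axes, in that order (R = Rz(yaw) Ry(pitch) Rx(roll)).
In Python, from station import ctrl gives the robot as it stands.
- The arm moves only by the tool servo_tool, never from a script. Its argument "series" is a list that holds one entry, the list of rows, each a list of 7 numbers: the opening, from 0 (shut) to 1 (fully open), then the shift along the world's x, y, z in mm, then the turn, a rotation vector about the world's x, y, z in rad. In form: [[[fingers, dx, dy, dz, wx, wy, wz], ...]]. A call has exactly 10 rows; each row shifts and turns the commanded pose from where the row before left it; what a row does not reach is not made up. A row lasts 1/10 s, in which the tool goes at most 50 mm and 8.59 degrees, less where a joint would pass 70% of its speed; a pose out of reach is approached as far as the arm can. A call is refused whole if a number of a shift passes 50 or a number of a turn 0.15, either way. A call with a gripper value outside its range is refused whole. The fingers move at their own pace and stop on an object; the grip force is fixed at half the most. Time passes only in rows, so rows that do not move let the fingers close, or fill a call up. It gives the time, the measured TCP pose, the force and the opening at its end, in the units of the state.
- ctrl.get_obs(): the state, without advancing time (a new reading comes with each control period).
- ctrl.camera(name): name is "scene" or "side" or "wrist"; returns a dict with "image" (480x640x3 uint8, red, green, blue), "K" (3x3 intrinsics, pixels), "R" (3x3) and "t" (3): a world point X has camera coordinates R X + t; the wrist camera has in their place "mount" (4x4, takes a point from camera to tool coordinates, whose origin is the TCP and whose axes are the flange's). Camera axes: x right, y down, z forward; pixel columns grow to the right and rows downward; lengths in m; the calibration is good to about 2 mm. A picture is of the moment at which its call begins: read the wrist's pose just before it. There is no depth.
- ctrl.finish_job(): hands the job in, once; it reports no verdict.
Trained networks look in a picture, given as the dict that the camera call returned (one of the last four; its "shot" number tells which), for a name from the list of things; names that differ only in an ending like _2 or _b are one class to them, and where a whole thing is asked for, a point or a joint stands for the part that bears it (a point fixed in the world has none). Each returns a list of dicts, best first, with "conf" (0 to 1); they miss things now and then, are a little off and sometimes report something else, mostly with a low value. They report only what shows in the picture. A call takes as long as a camera call. They do not tell look-alikes from the thing itself.
- ctrl.search_frame(label, picture): "point" ([x, y, z] in m, in world coordinates, good to about 4 mm: the middle of the surface that is visible of it).
- ctrl.outline_of(label, picture): "pixels" (480x640 bool, what is visible of it).
The state is a dict: "time": time; "joint_pos": joint angles; "qvel": joint speeds; "effort": joint torques, N m; "ee_pos": TCP position; "tcp_rot": TCP orientation; "wrist_force": force on the tool from outside, world axes, zero at the start; "moment": the same for the moment, N m; "width": finger opening in m.
Only numpy, scipy, OpenCV 4.12 (cv2) and the standard library are available. Lean on these libraries where they do the work, as an engineer would, in place of code of your own. Each camera call takes 0.05 s, during which the arm holds its last target. There are 200 camera calls.

### The job

Put the blue handheld meter back on its narrow sloping orange stand so that it can be read: screen up, screen end at the top of the slope, its lower end against the stand's lip, centred across the plate, straight and lying flat. Do not drop it: keep hold of it until it lies on the slope, then let go and leave it there. Leave the mouse, the brown bottle and the beaker on the stirrer where they are.

Things in the scene. Friction and masses are not known exactly. Their poses are not given: they have to be found in the camera images.
- meter: the loose handheld meter: blue box 150 mm long (x), 56 wide (y), 30 thick (z), about 0.24 kg, green-grey screen in a black frame near its +x end, white keys towards its -x end, both on the upper face (+z). Origin: centre of its underside; centre of mass 15 mm above. It starts flat on the bench, screen up.
- meter_display (a point): the middle of the meter's screen, on its upper face, 42 mm from the meter's origin along its +x and 30 mm along its +z; same axes as the meter
- stand: the meter stand, fixed to the bench on its left or right side: dark steel foot 130 (x) by 110 (y) by 12 mm with a 20 mm thick post that carries the sloping orange plate. Origin: centre of the foot's underside, on the bench; z up, x level, towards the high side of the slope (the slope faces -x, roughly to the robot).
- rest: the stand's orange plate, fixed, sloping at 30 degrees: 36 mm wide, 110 long, 6 thick, with a lip 6 thick, 14 proud across its low end. Origin: mid-width on its upper face at the lip, 65 mm above the bench, 65 mm to -x of the stand's origin. x: up the slope; y: across, level; z: out of its face. A well placed meter has the same axes and its origin at x = 75 mm, y = z = 0 here.
- stirrer: bystander, fixed: round grey magnetic stirrer, 130 mm across, 40 mm high plus a yellow disc to 46 mm, with a small black knob on its -x side. Origin: centre of its underside. It stands on the other side from the stand.
- beaker: bystander, loose: glass beaker, 70 mm across, 85 mm high, standing on the stirrer. Origin: centre of its underside. Leave it alone.
- bottle: bystander, loose: brown bottle with black cap, 56 mm across, 120 mm high. Origin: centre of its underside. Leave it alone.
- mouse: bystander, loose: black computer mouse 105 by 58 mm, 29 mm high. Origin: centre of its underside. Leave it alone.
Mind the look-alikes: they are no part of the job. Of the things like the stand, leave any that is turquoise; of the rest the larger one is meant.

How it is judged:
By the outcome, as a careful person would: the job done as asked, in the order asked, and still so for the second after the job is handed in, with the robot touching nothing.
It also fails if it takes over 42 s, if anything falls off the work surface, if the arm or the gripper's body presses on something with over 40 N, if the wrist force passes 120 N, or if a joint passes its speed limit or range.

## Working session

There is one attempt and no reset: what is moved stays moved. The work goes in short steps, Python scripts to look and compute and a tool call to move; the robot and the scene stay as the last step left them, time stands still between calls to the robot, and variables do not carry over. Pictures are saved under pics/ and viewed, about 8 in all and at most 12, crops included, and the job is handed in when it is done.

Besides the shell and the picture viewer there is one more tool, called after "Request:" in YAML: its name, and indented under it one key for each argument. servo_tool: Moves the arm, as the interface text tells. Its arguments: {"type":"object","properties":{"series":{"type":"array","items":{"type":"array","items":{"type":"array","items":{"type":"number"}}}}},"required":["series"]}

```bash
mkdir -p pics; cat > h.py <<'E'
import numpy as np,cv2
from station import ctrl
def save(c,n): cv2.imwrite(f'pics/{n}.png',c['image'][:,:,::-1])
def proj(c,X):
    p=c['K']@(c['R']@np.asarray(X,float)+c['t']); return p[:2]/p[2]
def ray(c,uv,z):
    d=c['R'].T@np.linalg.inv(c['K'])@np.array([uv[0],uv[1],1.]); o=-c['R'].T@c['t']
    return o+d*(z-o[2])/d[2]
E
python3 - <<'E'
from h import *
print(ctrl.hold_point_z,ctrl.get_obs())
for n in('scene','side'):
    c=ctrl.camera(n); save(c,n+'1'); print(n,-c['R'].T@c['t'])
    for l in('meter','meter_display','stand','rest','stirrer','beaker','bottle','mouse'):
        for d in ctrl.search_frame(l,c): print(l,np.round(d['point'],3),round(d['conf'],2),proj(c,d['point']).round())
E
```

```text
0.0187 {'time': 0.0, 'joint_pos': array([-1.30688494,  0.32180725, -0.07008891,  1.45167845,  0.02262666,
        1.37079872, -0.05691145]), 'qvel': array([-0.00127347,  0.00024633,  0.0006103 , -0.00126396, -0.00174442,
       -0.00081646, -0.00035484]), 'effort': array([ 5.95239356e-06, -4.91291428e+01, -4.04381733e-01, -3.12527275e+01,
       -6.40174979e-02,  4.36315709e-02,  1.88420381e-04]), 'ee_pos': array([0.16061174, 0.62927032, 0.22147005]), 'tcp_rot': array([-3.13969194e+00,  1.23786521e-04,  2.89180988e+00]), 'wrist_force': array([ 0.50527862, -0.08674909, -0.22755663]), 'moment': array([ 0.0048971 , -0.00651259, -0.02570491]), 'width': 0.08705279774963647}
scene [1.21092373 0.16965781 0.76480312]
meter [0.536 0.04  0.032] 0.97 [336. 240.]
meter_display [0.54  0.043 0.031] 0.68 [337. 241.]
stand [0.581 0.255 0.011] 0.63 [434. 278.]
stand [0.758 0.282 0.009] 0.62 [444. 358.]
rest [0.742 0.279 0.062] 0.84 [448. 334.]
rest [0.55  0.256 0.087] 0.74 [442. 243.]
rest [0.285 0.162 0.078] 0.67 [407. 160.]
stirrer [ 0.645 -0.245  0.039] 0.84 [192. 253.]
beaker [ 0.617 -0.253  0.105] 0.72 [187. 221.]
bottle [0.791 0.117 0.092] 0.69 [351. 331.]
mouse [ 0.81  -0.069  0.021] 0.78 [247. 342.]
side [0.35853656 0.67450078 0.47100606]
meter [0.516 0.055 0.033] 0.97 [341. 288.]
stand [0.744 0.289 0.012] 0.93 [140. 369.]
stand [0.562 0.267 0.012] 0.87 [267. 385.]
stand [0.316 0.165 0.009] 0.8 [462. 367.]
rest [0.74  0.283 0.063] 0.93 [136. 338.]
rest [0.296 0.168 0.091] 0.86 [487. 324.]
rest [0.553 0.257 0.091] 0.75 [272. 334.]
stirrer [ 0.593 -0.224  0.036] 0.93 [338. 212.]
beaker [ 0.607 -0.232  0.103] 0.58 [333. 182.]
bottle [0.759 0.134 0.075] 0.57 [182. 271.]
mouse [ 0.782 -0.059  0.017] 0.95 [228. 244.]
```

View pics/scene1.png

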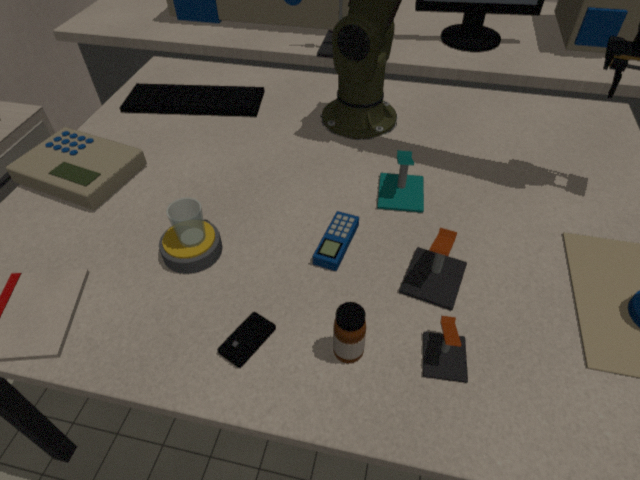

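View pics/side1.png

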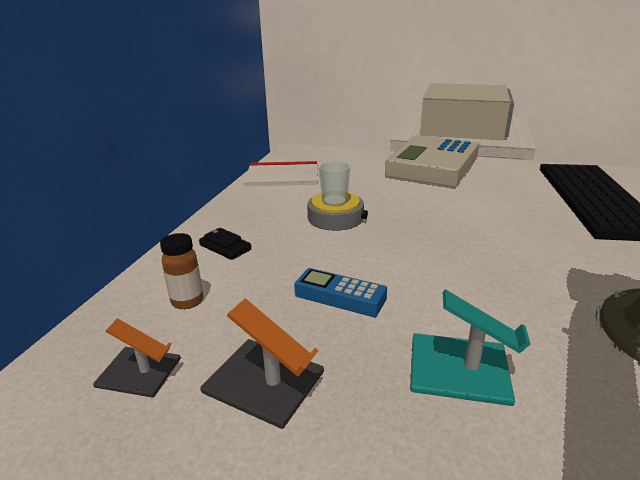

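Stands in the pictures: turquoise (scene 402,190; side 465,350) is excluded. The two orange ones are a larger one (scene 435,270; side 268,350) and a smaller one (scene 447,350; side 138,355). The larger orange one fits. I'll confirm it in a crop and fit the poses by silhouette.

```bash
cat >> h.py <<'E'
from scipy.optimize import minimize
def box(x0,x1,y0,y1,z0,z1): return np.array([[x,y,z] for x in(x0,x1) for y in(y0,y1) for z in(z0,z1)])
def Rz(a): return np.array([[np.cos(a),-np.sin(a),0],[np.sin(a),np.cos(a),0],[0,0,1]])
def Ry(a): return np.array([[np.cos(a),0,np.sin(a)],[0,1,0],[-np.sin(a),0,np.cos(a)]])
RR=Ry(-np.pi/6); RT=np.array([-.065,0,.065])
STAND=[box(-.065,.065,-.055,.055,0,.012)]+[b@RR.T+RT for b in(box(0,.11,-.018,.018,-.006,0),box(-.006,0,-.018,.018,-.006,.014))]
PLATE=STAND[1:]
METER=[box(-.075,.075,-.028,.028,0,.03)]
def mask(c,parts,p):
    S=4; m=np.zeros((480*S,640*S),np.uint8)
    for b in parts:
        q=b@Rz(p[2]).T+[p[0],p[1],0]
        uv=np.array([proj(c,x) for x in q])
        h=cv2.convexHull(((uv+.5)*S).astype(np.float32)); cv2.fillConvexPoly(m,h.round().astype(np.int32),1)
    return cv2.resize(m.astype(np.float32),(640,480),interpolation=cv2.INTER_AREA)
def fit(parts,obs,p0):
    def cost(p):
        return np.mean([1-np.minimum(a:=mask(c,parts,p),m).sum()/np.maximum(a,m).sum() for c,m in obs])
    best=min((minimize(cost,[p0[0],p0[1],p0[2]+d],method='Nelder-Mead',options=dict(initial_simplex=np.array([p0[0],p0[1],p0[2]+d])+np.vstack([np.zeros(3),np.diag([.015,.015,.15])]),maxiter=120)) for d in(-.15,.15)),key=lambda r:r.fun)
    return best.x,best.fun
def pick(l,c,X):
    ds=ctrl.outline_of(l,c); u=proj(c,X)
    f=lambda d:np.linalg.norm(np.argwhere(d['pixels']).mean(0)[::-1]-u)
    d=min(ds,key=f); return d['pixels'].astype(np.float32)
E
python3 - <<'E'
from h import *
om=[];os_=[];orr=[]
for n in('scene','side'):
    c=ctrl.camera(n)
    om.append((c,pick('meter',c,[.525,.045,.015])))
    s=pick('stand',c,[.57,.26,.03]);r=pick('rest',c,[.55,.257,.09]); print(n,s.sum(),r.sum(),(s*r).sum())
    os_.append((c,np.maximum(s,r))); orr.append((c,r))
    if n=='side':
        cv2.imwrite('pics/crop.png',cv2.resize(c['image'][280:440,80:340,::-1],None,fx=3,fy=3))
print('meter',fit(METER,om,[.525,.045,.3]))
for o in om: print(' single',fit(METER,[o],[.525,.045,.3]))
print('stand',fit(STAND,os_,[.57,.26,-.3]))
for o in os_: print(' single',fit(STAND,[o],[.57,.26,-.3]))
print('plate',fit(PLATE,orr,[.57,.26,-.3]))
E
```

```text
scene 3401.0 526.0 501.0
side 8107.0 2550.0 2421.0
meter (array([ 0.52019563,  0.03765334, -0.15523392]), np.float64(0.047761499881744385))
 single (array([ 0.5195942 ,  0.03775066, -0.15709426]), np.float64(0.0327720046043396))
 single (array([ 0.52204106,  0.03779586, -0.17828593]), np.float64(0.05486708879470825))
stand (array([ 0.57347682,  0.25332909, -0.20868052]), np.float64(0.044634073972702026))
 single (array([ 0.57199453,  0.25343022, -0.21054164]), np.float64(0.038195908069610596))
 single (array([ 0.57491741,  0.2528996 , -0.19298309]), np.float64(0.04221624135971069))
plate (array([ 0.57371629,  0.25420744, -0.19975252]), np.float64(0.06367886066436768))
```

View pics/crop.png

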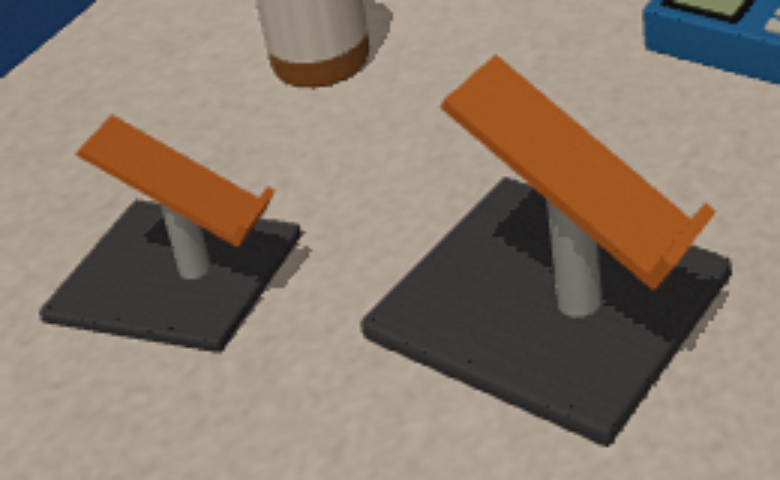

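The crop confirms it: the right stand is clearly the bigger orange one. Its model-size silhouette fits with about 4% error, giving the stand at (0.5735, 0.2535) with yaw about -0.205, and the meter at (0.520, 0.038) with yaw about -0.16. Now moving to above the meter.

Request:
servo_tool:
  series:
    - [[1, 15, -25, 0, 0, 0, 0.009], [1, 24, -40, 0, 0, 0, 0.009], [1, 24, -40, 0, 0, 0, 0.009], [1, 24, -40, 0, 0, 0, 0.009], [1, 24, -40, 0, 0, 0, 0.009], [1, 24, -40, 0, 0, 0, 0.009], [1, 24, -40, 0, 0, 0, 0.009], [1, 24, -40, 0, 0, 0, 0.009], [1, 24, -40, 0, 0, 0, 0.009], [1, 24, -40, 0, 0, 0, 0.009]]

```text
time: 2.3
ee_pos: [0.3925, 0.2431, 0.223]
tcp_rot: [3.14, 0.001, 2.982]
wrist_force: [0.6, 0.6, -0.3]
width: 0.0868
```

Request:
servo_tool:
  series:
    - [[1, 24, -40, 0, 0, 0, 0], [1, 24, -40, 0, 0, 0, 0], [1, 24, -40, 0, 0, 0, 0], [1, 24, -40, 0, 0, 0, 0], [1, 22, -33, -5, 0, 0, 0], [1, 10, -12, -20, 0, 0, 0], [1, 0, 0, -25, 0, 0, 0], [1, 0, 0, -15, 0, 0, 0], [1, 0, 0, 0, 0, 0, 0], [1, 0, 0, 0, 0, 0, 0]]

```text
time: 3.3
ee_pos: [0.5198, 0.0399, 0.158]
tcp_rot: [3.142, 0.0, 2.982]
wrist_force: [1.1, 0.4, 0.3]
width: 0.0868
```

```bash
python3 - <<'E'
from h import *
from scipy.spatial.transform import Rotation as Ro
o=ctrl.get_obs(); c=ctrl.camera('wrist'); save(c,'wrist1')
T=np.eye(4);T[:3,:3]=Ro.from_euler('xyz',o['tcp_rot']).as_matrix();T[:3,3]=o['ee_pos']
M=np.linalg.inv(T@c['mount']); c['R']=M[:3,:3];c['t']=M[:3,3]
print(o['ee_pos'],o['tcp_rot'],o['joint_pos'])
m=pick('meter',c,[.52,.038,.03]); print(m.sum(),np.argwhere(m>0).min(0),np.argwhere(m>0).max(0))
print(fit(METER,[(c,m)],[.52,.038,-.16]))
E
```

```text
[0.51984082 0.03991633 0.15801202] [3.14152209e+00 2.19962414e-04 2.98196814e+00] [-0.64147028  0.09062548  0.5449925   1.87128278 -0.05051189  1.19296308
  1.33150991]
10573.0 [145 282] [310 350]
(array([ 0.52020427,  0.03845114, -0.14831978]), np.float64(0.028894126415252686))
```

View pics/wrist1.png

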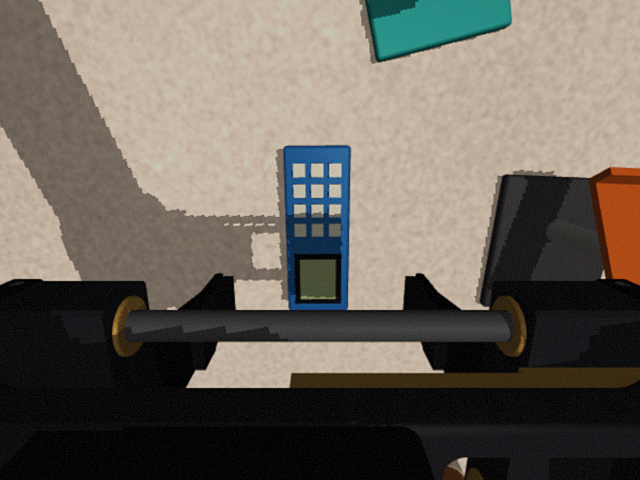

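Wrist view: meter at columns 284–350, rows 146–310, with the screen at (318,278) towards +x world. The pose agrees with the earlier fit to 1 mm. Descending to grasp.

Request:
servo_tool:
  series:
    - [[1, 0, -1, -20, 0, 0, 0.005], [1, 0, -1, -30, 0, 0, 0.005], [1, 0, 0, -30, 0, 0, 0], [1, 0, 0, -30, 0, 0, 0], [1, 0, 0, -20, 0, 0, 0], [1, 0, 0, -15, 0, 0, 0], [1, 0, 0, -7, 0, 0, 0], [1, 0, 0, 0, 0, 0, 0], [0, 0, 0, 0, 0, 0, 0], [0, 0, 0, 0, 0, 0, 0]]

```text
time: 4.4
ee_pos: [0.5207, 0.0381, 0.0067]
tcp_rot: [3.141, 0.002, 2.992]
wrist_force: [-0.6, -0.2, 0.3]
width: 0.0779
```

Request:
servo_tool:
  series:
    - [[0, 0, 0, 0, 0, 0, 0], [0, 0, 0, 0, 0, 0, 0], [0, 0, 0, 0, 0, 0, 0], [0, 0, 0, 0, 0, 0, 0], [0, 0, 0, 0, 0, 0, 0], [0, 0, 0, 0, 0, 0, 0], [0, 0, 0, 0, 0, 0, 0], [0, 0, 0, 5, 0, 0, 0], [0, 0, 0, 10, 0, 0, 0], [0, 0, 0, 10, 0, 0, 0]]

```text
time: 5.4
ee_pos: [0.5191, 0.0375, 0.0308]
tcp_rot: [-3.141, -0.001, 2.992]
wrist_force: [0.3, 0.4, -2.6]
width: 0.0557
```

Held (56 mm). Lifting, with yaw aligned to the stand.

Request:
servo_tool:
  series:
    - [[0, 0, 0, 25, 0, 0, 0], [0, 0, 0, 40, 0, 0, 0], [0, 0, 0, 45, 0, 0, -0.02], [0, 0, 0, 40, 0, 0, -0.02], [0, 0, 0, 30, 0, 0, -0.015], [0, 0, 10, 10, -0.0213, -0.1025, 0], [0, 2, 20, 0, -0.0213, -0.1025, 0], [0, 4, 20, 0, -0.0213, -0.1025, 0], [0, 4, 20, 0, -0.0213, -0.1025, 0], [0, 4, 20, 0, -0.0213, -0.1025, 0]]

```text
time: 6.4
ee_pos: [0.5335, 0.1284, 0.2218]
tcp_rot: [3.138, 0.528, 2.935]
wrist_force: [0.9, -1.0, -3.7]
width: 0.0554
```

Request:
servo_tool:
  series:
    - [[0, 6, 22, 0, 0, 0, 0], [0, 6, 22, 0, 0, 0, 0], [0, 6, 22, 0, 0, 0, 0], [0, 6, 22, 0, 0, 0, 0], [0, 6, 20, 0, 0, 0, 0], [0, 4, 14, 0, 0, 0, 0], [0, 0, 0, 0, 0, 0, 0], [0, 0, 0, 0, 0, 0, 0], [0, 0, 0, 0, 0, 0, 0], [0, 0, 0, 0, 0, 0, 0]]

```text
time: 7.4
ee_pos: [0.5677, 0.2485, 0.2207]
tcp_rot: [-3.142, 0.523, 2.935]
wrist_force: [0.3, -0.5, -2.8]
width: 0.0557
```

```bash
cat >> h.py <<'E'
from scipy.spatial.transform import Rotation as Ro
def tcp(o):
    T=np.eye(4);T[:3,:3]=Ro.from_euler('xyz',o['tcp_rot']).as_matrix();T[:3,3]=o['ee_pos'];return T
def wristcam():
    o=ctrl.get_obs(); c=ctrl.camera('wrist'); M=np.linalg.inv(tcp(o)@c['mount']); c['R']=M[:3,:3];c['t']=M[:3,3]; return c
RESTR=Rz(-.205)@RR; RESTT=np.array([.5735,.2535,0])+Rz(-.205)@RT
def hull(m):
    k=(m>0).astype(np.uint8); n,l,s,_=cv2.connectedComponentsWithStats(k)
    for i in range(1,n):
        if s[i,4]<40: k[l==i]=0
    h=cv2.convexHull(np.argwhere(k)[:,::-1].astype(np.int32)); z=np.zeros(m.shape,np.uint8); cv2.fillConvexPoly(z,h,1); return z.astype(np.float32)
def mpose(obs,p0):
    # p: meter origin in rest axes (m) + small rotvec in rest axes (rad)
    def cost(p):
        P=METER[0]@Ro.from_rotvec(p[3:]).as_matrix().T+p[:3]; W=P@RESTR.T+RESTT
        return np.mean([1-np.minimum(a:=mask(c,[W],[0,0,0]),m).sum()/np.maximum(a,m).sum() for c,m in obs])
    p0=np.array(p0,float); r=minimize(cost,p0,method='Nelder-Mead',options=dict(initial_simplex=p0+np.vstack([np.zeros(6),np.diag([.008]*3+[.08]*3)]),maxiter=400))
    return (r.x*[1000]*3 if 0 else np.r_[r.x[:3]*1000,np.degrees(r.x[3:])]).round(1),round(r.fun,4)
E
python3 - <<'E'
from h import *
o=ctrl.get_obs(); Tt=tcp(o); q=RESTR.T@(Tt[:3,3]-RESTT); print('tcp in rest mm',(q*1000).round(1), np.degrees(Ro.from_matrix(RESTR.T@Tt[:3,:3]@np.diag([-1,1,-1])).as_rotvec()).round(2))
obs=[];ims=[]
guess=q+[0,0,-.006]
for n in('scene','side','wrist'):
    c=wristcam() if n=='wrist' else ctrl.camera(n)
    m=hull(pick('meter',c,RESTR@guess+RESTT)); obs.append((c,m)); im=c['image'][:,:,::-1].copy()
    cs,_=cv2.findContours(m.astype(np.uint8),0,2); cv2.drawContours(im,cs,-1,(0,255,255),1); ims.append(im)
cv2.imwrite('pics/held.png',np.vstack([np.hstack([ims[0][100:340,250:570],ims[1][60:440,60:380][:240] ]),cv2.resize(ims[2],(640,480))[100:340]]))
print('all',mpose(obs,np.r_[guess,0,0,0])); print('scene+side',mpose(obs[:2],np.r_[guess,0,0,0])); print('guess',guess*1000)
E
```

```text
tcp in rest mm [130.1  -6.1 104.6] [-0.05  0.01 -0.07]
all (array([ 1.307e+02, -5.400e+00,  9.910e+01, -1.100e+00, -3.000e-01,
       -1.000e-01]), np.float64(0.177))
scene+side (array([130.7,  -5.3,  98.9,   0.9,  -0.8,   0.9]), np.float64(0.1427))
guess [130.08320088  -6.12380322  98.62977799]
```

View pics/held.png

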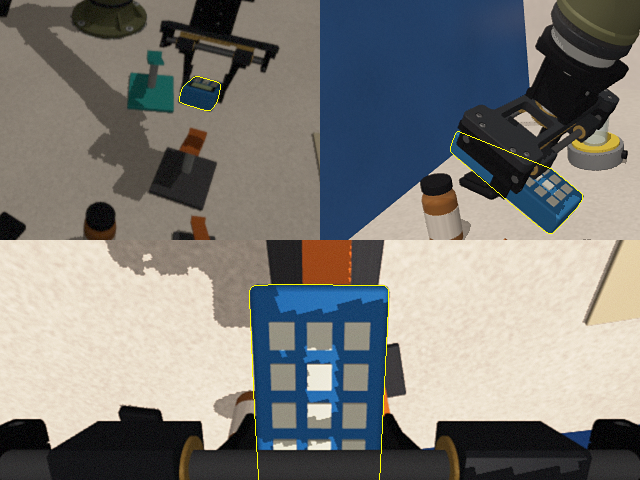

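Held without slip: the meter is at (130, -6, 99) mm in the rest frame, parallel to it within about 1°. In the wrist view its edges are at columns 250 and 388, with the plate behind at 302–352. Lowering to about 30 mm above the plate, 8 mm up-slope.

Request:
servo_tool:
  series:
    - [[0, -0.6, 0.8, -9, 0, 0, 0], [0, -1, 1.4, -16.6, 0, 0, 0], [0, -1, 1.4, -16.6, 0, 0, 0], [0, -1, 1.4, -16.6, 0, 0, 0], [0, -1, 1.4, -16.6, 0, 0, 0], [0, -0.5, 0.8, -7.5, 0, 0, 0], [0, 0, 0, 0, 0, 0, 0], [0, 0, 0, 0, 0, 0, 0], [0, 0, 0, 0, 0, 0, 0], [0, 0, 0, 0, 0, 0, 0]]

```text
time: 8.7
ee_pos: [0.5632, 0.2574, 0.1388]
tcp_rot: [3.14, 0.525, 2.936]
wrist_force: [0.5, -0.0, -3.5]
width: 0.0557
```

```bash
python3 - <<'E'
from h import *
o=ctrl.get_obs(); Tt=tcp(o); q=RESTR.T@(Tt[:3,3]-RESTT); print('tcp in rest mm',(q*1000).round(1),o['wrist_force'])
c=wristcam(); im=c['image'][:,:,::-1].copy()
# overlay predicted lip/plate and meter
def draw(P,col):
    h=cv2.convexHull(np.array([proj(c,RESTR@x+RESTT) for x in P],np.float32)).astype(np.int32); cv2.polylines(im,[h],True,col,1)
draw(box(-.006,0,-.018,.018,-.006,.014),(0,255,255)); draw(box(0,.11,-.018,.018,-.006,0),(0,255,0)); draw(METER[0]+q+[0,0,-.006],(255,0,255))
c2=ctrl.camera('side'); c=c2; b=im; im=c2['image'][:,:,::-1].copy()
draw(METER[0]+q+[0,0,-.006],(255,0,255)); draw(box(0,.11,-.018,.018,-.006,0),(0,255,0))
cv2.imwrite('pics/pre.png',np.hstack([b[:400,160:480],cv2.resize(im[160:460,130:430],(400,400))]))
E
```

```text
tcp in rest mm [83.7  1.7 36.8] [ 0.45520731 -0.04089172 -3.52633857]
```

View pics/pre.png

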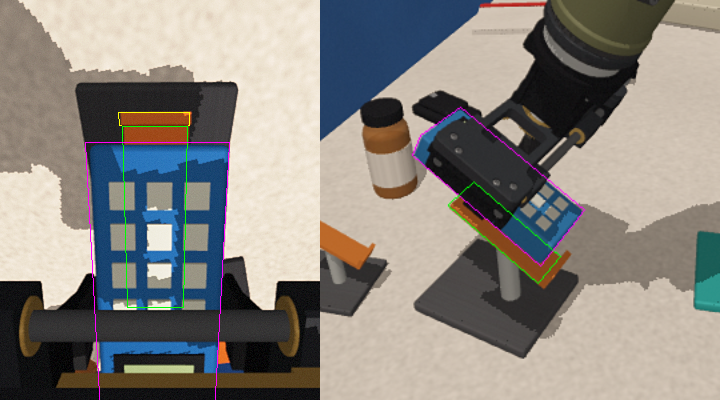

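Overlays agree within about 1 px: lip at columns 278–350 in the full wrist frame, meter edge at about 249–388. One colour-edge measurement for centring before contact.

```bash
python3 - <<'E'
from h import *
o=ctrl.get_obs(); q=RESTR.T@(tcp(o)[:3,3]-RESTT); print('tcp in rest',(q*1000).round(1))
c=wristcam(); h=cv2.cvtColor(c['image'],cv2.COLOR_RGB2HSV).astype(int)
H,S,V=h[...,0],h[...,1],h[...,2]
org=(H<20)&(S>150)&(V>60); blu=(H>95)&(H<120)&(S>120)&(V>50)
def ray_rest(uv,z):
    d=RESTR.T@c['R'].T@np.linalg.inv(c['K'])@[uv[0],uv[1],1]; s=RESTR.T@(-c['R'].T@c['t']-RESTT); return (s+d*(z-s[2])/d[2])*1000
def edges(M,rows,z):
    for r in rows:
        x=np.where(M[r,200:450])[0]+200
        if len(x)>5: a,b=ray_rest((x[0]-.5,r),z),ray_rest((x[-1]+.5,r),z); print(r,x[0],x[-1],'y',a[1].round(1),b[1].round(1),'mid',((a+b)/2)[:2].round(1))
print('lip top');edges(org,range(113,124,3),.014)
print('plate');edges(org,range(128,142,4),0)
print('meter top');edges(blu,range(170,300,20),q[2]-.006+.03)
E
```

```text
tcp in rest [83.4  1.5 36.6]
lip top
113 281 352 y -17.5 19.2 mid [-6.2  0.9]
116 281 351 y -17.5 18.8 mid [-4.7  0.6]
119 281 351 y -17.5 18.8 mid [-3.3  0.6]
122 281 351 y -17.6 18.8 mid [-1.8  0.6]
plate
128 284 349 y -17.5 19.1 mid [0.5 0.8]
132 284 349 y -17.5 19.1 mid [2.6 0.8]
136 284 349 y -17.6 19.2 mid [4.7 0.8]
140 284 349 y -17.7 19.3 mid [6.9 0.8]
meter top
170 250 387 y -25.5 29.4 mid [19.1  1.9]
190 252 386 y -25.2 29.4 mid [27.1  2.1]
210 253 385 y -25.2 29.5 mid [35.3  2.1]
230 254 383 y -25.2 29.1 mid [43.7  1.9]
250 255 382 y -25.2 29.1 mid [52.5  1.9]
270 256 382 y -25.2 29.6 mid [61.5  2.2]
290 256 381 y -25.7 29.6 mid [70.8  2. ]
```

Plate centre is at y=+0.7, meter at +2.0, so I shift by -1.3 mm; yaw is fine. Lowering along the plate normal.

Request:
servo_tool:
  series:
    - [[0, 2.6, -0.8, -4.7, 0, 0, 0], [0, 2.6, -0.8, -4.7, 0, 0, 0], [0, 2.6, -0.8, -4.7, 0, 0, 0], [0, 2.6, -0.8, -4.7, 0, 0, 0], [0, 2.6, -0.8, -4.7, 0, 0, 0], [0, 0, 0, 0, 0, 0, 0], [0, 0, 0, 0, 0, 0, 0], [0, 0.3, -0.1, -0.5, 0, 0, 0], [0, 0.3, -0.1, -0.5, 0, 0, 0], [0, 0.3, -0.1, -0.5, 0, 0, 0]]

```text
time: 9.85
ee_pos: [0.5766, 0.2529, 0.1129]
tcp_rot: [3.141, 0.524, 2.937]
wrist_force: [-0.3, 0.5, -2.8]
width: 0.0561
```

Request:
servo_tool:
  series:
    - [[0, 0.3, -0.1, -0.5, 0, 0, 0], [0, 0.3, -0.1, -0.5, 0, 0, 0], [0, 0, 0, 0, 0, 0, 0], [0, 0, 0, 0, 0, 0, 0], [0, 0, 0, 0, 0, 0, 0], [0, 0, 0, 0, 0, 0, 0], [0, 0, 0, 0, 0, 0, 0], [0, 0, 0, 0, 0, 0, 0], [0, 0, 0, 0, 0, 0, 0], [0, 0, 0, 0, 0, 0, 0]]

```text
time: 10.85
ee_pos: [0.5771, 0.2526, 0.1117]
tcp_rot: [3.142, 0.524, 2.937]
wrist_force: [0.1, -0.4, -2.9]
width: 0.0559
```

Request:
servo_tool:
  series:
    - [[0, 0.25, -0.05, -0.45, 0, 0, 0], [0, 0, 0, 0, 0, 0, 0], [0, 0.25, -0.05, -0.45, 0, 0, 0], [0, 0, 0, 0, 0, 0, 0], [0, 0.25, -0.05, -0.45, 0, 0, 0], [0, 0, 0, 0, 0, 0, 0], [0, 0, 0, 0, 0, 0, 0], [0, 0, 0, 0, 0, 0, 0], [0, 0, 0, 0, 0, 0, 0], [0, 0, 0, 0, 0, 0, 0]]

```text
time: 11.85
ee_pos: [0.5772, 0.2526, 0.1115]
tcp_rot: [-3.141, 0.523, 2.937]
wrist_force: [-11.9, -2.4, 10.0]
width: 0.0556
```

Contact with the plate (about 15 N along the normal). Easing off slightly and sliding down towards the lip.

Request:
servo_tool:
  series:
    - [[0, -0.35, 0.05, 0.6, 0, 0, 0], [0, -1.0, 0.2, -0.6, 0, 0, 0], [0, -1.0, 0.2, -0.6, 0, 0, 0], [0, -1.0, 0.2, -0.6, 0, 0, 0], [0, -1.0, 0.2, -0.6, 0, 0, 0], [0, -0.8, 0.2, -0.5, 0, 0, 0], [0, 0, 0, 0, 0, 0, 0], [0, 0, 0, 0, 0, 0, 0], [0, 0, 0, 0, 0, 0, 0], [0, 0, 0, 0, 0, 0, 0]]

```text
time: 12.85
ee_pos: [0.5738, 0.2544, 0.1094]
tcp_rot: [3.139, 0.526, 2.936]
wrist_force: [-0.9, -0.9, 5.7]
width: 0.056
```

Request:
servo_tool:
  series:
    - [[0, -0.4, 0.1, -0.25, 0, 0, 0], [0, 0, 0, 0, 0, 0, 0], [0, -0.4, 0.1, -0.25, 0, 0, 0], [0, 0, 0, 0, 0, 0, 0], [0, -0.4, 0.1, -0.25, 0, 0, 0], [0, 0, 0, 0, 0, 0, 0], [0, 0, 0, 0, 0, 0, 0], [0, 0, 0, 0, 0, 0, 0], [0, 0, 0, 0, 0, 0, 0], [0, 0, 0, 0, 0, 0, 0]]

```text
time: 13.85
ee_pos: [0.5728, 0.2548, 0.1087]
tcp_rot: [3.139, 0.526, 2.936]
wrist_force: [-0.9, 0.2, 5.2]
width: 0.0559
```

Request:
servo_tool:
  series:
    - [[0, -0.4, 0.1, -0.25, 0, 0, 0], [0, 0, 0, 0, 0, 0, 0], [0, -0.4, 0.1, -0.25, 0, 0, 0], [0, 0, 0, 0, 0, 0, 0], [0, -0.4, 0.1, -0.25, 0, 0, 0], [0, 0, 0, 0, 0, 0, 0], [0, -0.4, 0.1, -0.25, 0, 0, 0], [0, 0, 0, 0, 0, 0, 0], [0, 0, 0, 0, 0, 0, 0], [0, 0, 0, 0, 0, 0, 0]]

```text
time: 14.85
ee_pos: [0.5712, 0.2553, 0.1078]
tcp_rot: [3.139, 0.526, 2.937]
wrist_force: [0.1, 0.6, 5.3]
width: 0.0561
```

Request:
servo_tool:
  series:
    - [[0, -0.4, 0.1, -0.25, 0, 0, 0], [0, 0, 0, 0, 0, 0, 0], [0, -0.4, 0.1, -0.25, 0, 0, 0], [0, 0, 0, 0, 0, 0, 0], [0, 0, 0, 0, 0, 0, 0], [0, 0, 0, 0, 0, 0, 0], [0, 0, 0, 0, 0, 0, 0], [0, 0, 0, 0, 0, 0, 0], [0, 0, 0, 0, 0, 0, 0], [0, 0, 0, 0, 0, 0, 0]]

```text
time: 15.85
ee_pos: [0.5705, 0.2556, 0.1073]
tcp_rot: [3.139, 0.526, 2.937]
wrist_force: [0.4, -0.1, 5.3]
width: 0.0558
```

Request:
servo_tool:
  series:
    - [[0, -0.4, 0.1, -0.25, 0, 0, 0], [0, 0, 0, 0, 0, 0, 0], [0, -0.4, 0.1, -0.25, 0, 0, 0], [0, 0, 0, 0, 0, 0, 0], [0, -0.4, 0.1, -0.25, 0, 0, 0], [0, 0, 0, 0, 0, 0, 0], [0, 0, 0, 0, 0, 0, 0], [0, 0, 0, 0, 0, 0, 0], [0, 0, 0, 0, 0, 0, 0], [0, 0, 0, 0, 0, 0, 0]]

```text
time: 16.85
ee_pos: [0.5699, 0.2557, 0.107]
tcp_rot: [3.138, 0.527, 2.936]
wrist_force: [1.7, 0.0, 5.3]
width: 0.056
```

```bash
python3 - <<'E'
from h import *
o=ctrl.get_obs(); q=RESTR.T@(tcp(o)[:3,3]-RESTT); print('tcp in rest',(q*1000).round(1),'F rest',(RESTR.T@o['wrist_force']).round(1))
c=wristcam(); s=ctrl.camera('side')
cv2.imwrite('pics/lip.png',np.hstack([cv2.resize(c['image'][60:260,220:420,::-1],(400,400)),cv2.resize(s['image'][280:400,230:350,::-1],(400,400))]))
E
```

```text
tcp in rest [73.9  1.4  5.9] F rest [4.1 0.4 3.7]
```

View pics/lip.png

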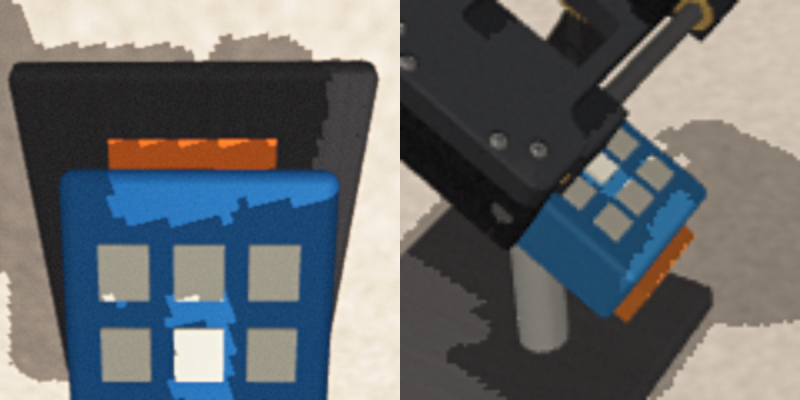

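The lower end is at the lip (crop: lip 108–277, meter 60–338), but about 1.2 mm off-centre to +y because of drift during the slide. Correcting, with a little more push to the lip.

Request:
servo_tool:
  series:
    - [[0, -0.1, -0.6, 0, 0, 0, 0], [0, -0.15, -0.6, 0, 0, 0, 0], [0, 0, 0, 0, 0, 0, 0], [0, -0.4, 0.08, -0.25, 0, 0, 0], [0, 0, 0, 0, 0, 0, 0], [0, -0.4, 0.08, -0.25, 0, 0, 0], [0, 0, 0, 0, 0, 0, 0], [0, 0, 0, 0, 0, 0, 0], [0, 0, 0, 0, 0, 0, 0], [0, 0, 0, 0, 0, 0, 0]]

```text
time: 17.95
ee_pos: [0.5698, 0.2556, 0.1072]
tcp_rot: [3.135, 0.528, 2.936]
wrist_force: [7.0, 1.8, 4.8]
width: 0.0557
```

```bash
cat > m.py <<'E'
from h import *
o=ctrl.get_obs(); q=RESTR.T@(tcp(o)[:3,3]-RESTT); print('tcp in rest',(q*1000).round(1),'F rest',(RESTR.T@o['wrist_force']).round(1))
c=wristcam(); h=cv2.cvtColor(c['image'],cv2.COLOR_RGB2HSV).astype(int)
H,S,V=h[...,0],h[...,1],h[...,2]
org=(H<20)&(S>150)&(V>60); blu=(H>95)&(H<120)&(S>120)&(V>50)
def ray_rest(uv,z):
    d=RESTR.T@c['R'].T@np.linalg.inv(c['K'])@[uv[0],uv[1],1]; s=RESTR.T@(-c['R'].T@c['t']-RESTT); return (s+d*(z-s[2])/d[2])*1000
def edges(M,rows,z):
    for r in rows:
        x=np.where(M[r,200:450])[0]+200
        if len(x)>5: a,b=ray_rest((x[0]-.5,r),z),ray_rest((x[-1]+.5,r),z); print(r,x[0],x[-1],'mid',((a+b)/2)[:2].round(1))
print('lip top');edges(org,range(131,144,4),.014)
print('meter top');edges(blu,range(152,300,24),.03)
E
python3 m.py
```

```text
tcp in rest [73.9  1.3  6.1] F rest [8.  3.2 0.9]
lip top
131 274 358 mid [-5.8  0.7]
135 274 358 mid [-4.2  0.7]
139 275 358 mid [-2.5  0.9]
143 274 357 mid [-0.9  0.4]
meter top
152 249 389 mid [2.5 1.9]
176 251 387 mid [11.8  1.9]
200 252 386 mid [21.5  1.9]
224 253 384 mid [31.5  1.7]
248 255 383 mid [41.9  1.9]
272 256 381 mid [52.8  1.7]
296 257 381 mid [64.1  1.9]
```

The lip is firmly touched (x force rises, no motion). Friction blocked the sideways shift, so I'm unloading briefly to let it take effect and then setting back down.

Request:
servo_tool:
  series:
    - [[0, 0.1, 0, 1.0, 0, 0, 0], [0, 0.1, 0, 1.0, 0, 0, 0], [0, 0, 0, 0, 0, 0, 0], [0, 0, 0, 0, 0, 0, 0], [0, 0, 0, 0, 0, 0, 0], [0, -0.05, 0, -0.6, 0, 0, 0], [0, -0.05, 0, -0.6, 0, 0, 0], [0, -0.1, 0, -0.5, 0, 0, 0], [0, 0, 0, 0, 0, 0, 0], [0, 0, 0, 0, 0, 0, 0]]

```text
time: 19.0
ee_pos: [0.5695, 0.2548, 0.1072]
tcp_rot: [3.137, 0.528, 2.936]
wrist_force: [5.8, 1.0, 5.7]
width: 0.0557
```

```bash
python3 m.py
```

```text
tcp in rest [73.8  0.5  6.2] F rest [7.6 2.1 2.2]
lip top
131 276 360 mid [-5.9  0.7]
135 276 359 mid [-4.2  0.5]
139 276 360 mid [-2.6  0.7]
143 276 359 mid [-0.9  0.5]
meter top
152 249 389 mid [2.5 1.1]
176 250 387 mid [11.8  0.9]
200 252 386 mid [21.4  1.1]
224 253 385 mid [31.5  1.1]
248 255 383 mid [41.9  1.1]
272 256 381 mid [52.8  0.9]
296 257 381 mid [64.1  1.1]
```

Centred within about 0.4 mm, straight, on the lip and plate. Releasing, then retreating along the normal.

Request:
servo_tool:
  series:
    - [[0.75, 0, 0, 0, 0, 0, 0], [1, 0, 0, 0, 0, 0, 0], [1, 0, 0, 0, 0, 0, 0], [1, 0, 0, 0, 0, 0, 0], [1, 0, 0, 0, 0, 0, 0], [1, 0, 0, 0, 0, 0, 0], [1, 0, 0, 0, 0, 0, 0], [1, 0, 0, 0, 0, 0, 0], [1, -2.5, 0.5, 4.3, 0, 0, 0], [1, -5, 1, 8.7, 0, 0, 0]]

```text
time: 20.05
ee_pos: [0.5589, 0.2546, 0.1176]
tcp_rot: [-3.14, 0.523, 2.937]
wrist_force: [0.0, 0.1, -0.0]
width: 0.087
```

Request:
servo_tool:
  series:
    - [[1, -5, 1, 8.7, 0, 0, 0], [1, -7.5, 1.5, 13, 0, 0, 0], [1, -10, 2, 17.3, 0, 0, 0], [1, -10, 2, 17.3, 0, 0, 0], [1, -10, 2, 17.3, 0, 0, 0], [1, -10, 2, 17.3, 0, 0, 0], [1, -7.5, 1.5, 13, 0, 0, 0], [1, -2.5, 0.5, 4.3, 0, 0, 0], [1, 0, 0, 0, 0, 0, 0], [1, 0, 0, 0, 0, 0, 0]]

```text
time: 21.05
ee_pos: [0.4968, 0.2672, 0.2257]
tcp_rot: [-3.141, 0.523, 2.937]
wrist_force: [0.9, -0.7, 0.1]
width: 0.0873
```

```bash
python3 - <<'E'
from h import *
obs=[];ims=[]; print(ctrl.get_obs()['wrist_force'],ctrl.get_obs()['width'])
P=np.array([.075,0,0])
for n in('scene','side','wrist'):
    c=wristcam() if n=='wrist' else ctrl.camera(n)
    m=hull(pick('meter',c,RESTR@P+RESTT)); obs.append((c,m)); ims.append(c['image'][:,:,::-1])
    for l in('mouse','bottle','beaker') if n!='wrist' else ():
        print(n,l,[np.round(d['point'],3) for d in ctrl.search_frame(l,c)[:1]])
print(mpose(obs,np.r_[P,0,0,0]),mpose(obs[:2],np.r_[P,0,0,0]))
cv2.imwrite('pics/end.png',np.hstack([cv2.resize(ims[1][210:450,150:390],(400,400)),cv2.resize(ims[2][:400,120:520],(400,400))]))
E
```

```text
[ 0.94221554 -0.72160183  0.07365862] 0.08731143529965843
scene mouse [array([ 0.81 , -0.066,  0.022])]
scene bottle [array([0.794, 0.116, 0.091])]
scene beaker [array([ 0.618, -0.256,  0.105])]
side mouse [array([ 0.784, -0.058,  0.02 ])]
side bottle []
side beaker [array([ 0.612, -0.229,  0.087])]
(array([74.3,  0.9,  0.5,  1. , -0.3,  0.1]), np.float64(0.0569)) (array([75.1,  0.8,  0.3,  1.2, -0.9,  0.5]), np.float64(0.0437))
```

View pics/end.png

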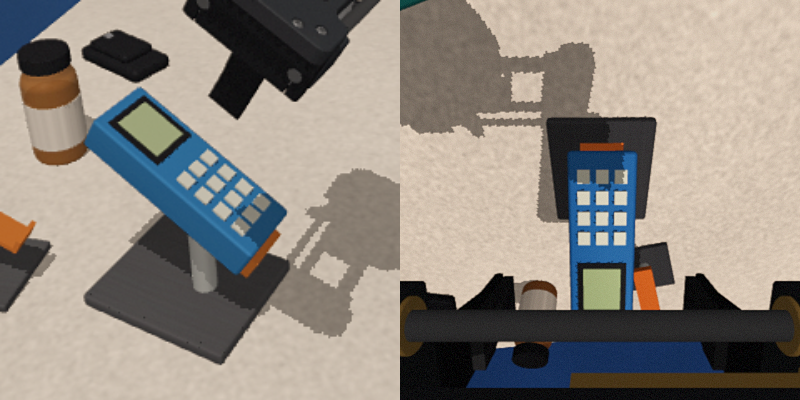

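The picture shows the meter flat on the orange plate, screen at the top end (side crop 150,130), lower end on the lip (260,255), centred and straight, with the gripper clear.

```bash
python3 -c "
from station import ctrl
ctrl.finish_job()"
```

```text
the job is handed in; nothing more can be done
```

The meter is back on the larger orange stand: screen up, screen end at the top of the slope, lower end against the lip. I held it until it lay on the plate and touched the lip, then released it and backed the gripper clear. I handed the job in at about 21 s; no verdict was reported.

- **Placement:** in the stand's rest frame the last fit put the meter at about (74–75, 0.9, 0.5) mm, against a target of (75, 0, 0). Rotation was within about 1°. The last wrist-camera reading before release put it about 0.4 mm off the plate's centre line.
- **Correction on the way:** the first sideways centring move was blocked by friction. I eased the meter off the plate slightly and set it down again, and it then centred.
- **Bystanders:** in the scene camera the mouse, bottle and beaker were where they started, within measuring error. The side camera's network did not find the bottle in the last check and put the beaker about 17 mm lower than at first, with nothing having gone near it. The bottle was visible standing in the final side picture.

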